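# Clamp the crystal cube with the inner knob of a concentric pair

### The job

Stand the glass cube on the little aluminium pedestal between the clamp's two brass jaws and let go of it. Then turn only the red inner knob clockwise, closing the sprung jaw until the cube is held snugly against the fixed jaw with about 23 newtons, never overtightened. The black outer ring around that knob is already set and must not be turned, and the other things on the bench are to be left alone.

Things in the scene. Friction and masses are not known exactly. Their poses are not given: they have to be found in the camera images.
- mount: The clamp: black base plate 70 x 235 x 12 mm bolted to the bench. Origin: centre of the plate's underside, at bench height; z up. Its y axis runs along the plate, from the knob head (black block 60 x 60 mm, top 50 mm above the bench, centred at y = -62 mm) to the nest (y = +55 mm). Its yaw varies by 0.3 rad either way.
- nest (a point): Where the cube's centre lies when it stands square on the pedestal and bears on the fixed jaw: at (0, 55, 45) mm of the clamp. The nest is open above and to the clamp's +x and -x: hold the cube by the faces that will look to +x and -x. It may be set down up to 3 mm short of the fixed jaw (towards the clamp's -y); the moving jaw then pushes it home and squares it.
- pedestal (a point): Centre of the top of the aluminium pedestal, 26 mm (clamp x) by 40 mm (clamp y), 30 mm above the bench.
- anvil: The fixed brass jaw, 24 mm wide (clamp x), 14 mm thick, rising from the plate to 52 mm above the bench. Origin: middle of the lower edge of the face that the cube bears on (clamp y = +70 mm, 12 mm above the bench).
- jaw_line (a point): A fixed point on the line along which the moving brass jaw (24 mm wide, 31 to 51 mm above the bench) slides to the clamp's +y, 7 mm per radian of the inner knob, pressing through a spring of 7 N/mm. Its start, 5 to 18 mm clear of a cube at its place, differs every time and is not measured: contact must be felt as a rise of the knob's torque. The point is where the rod leaves the head, 40 mm above the bench.
- cube_center (a point): Centre of the loose pale-blue glass cube, 30 mm on each side, 50 to 100 g; axes along its edges. At the start it stands on the pad, its centre 25 mm above the bench. Its underside is 15 mm below this point.
- cube: The same cube; origin at the centre of its underside.
- pad: Blue pad, 85 x 85 x 10 mm, fixed on the bench, on which the cube starts. Origin: centre of its underside.
- fine_grip (a point): On the axis of the red round inner knob (34 mm across, vertical axis, at y = -62 mm of the clamp), 88 mm above the bench: the height to grip at. The knob's top is 94 mm above the bench, its foot at the outer ring's top, 66 mm; fingertips below that touch the ring.
- fine (a joint): Inner knob, rad, growing clockwise from above, which closes the jaw. Starts at 0 to 0.3, stops at 4.0; stays where left. Friction 0.26 N m (against the last motion, so a reading at rest may have either sign of it: compare readings taken alike). With the jaw on the cube, 7 mN m per newton of clamping is added, counter-clockwise (+z) on the gripper: 0.16 at 23 N, 0.47 rad past contact.
- coarse (a joint): Outer ring, rad, clockwise from above; starts between -0.25 and 0.25 and must stay as found. It turns easily (0.05 N m). The inner knob needs 1.1 to 3.1 rad in all, so two or three grasps; contact comes 0.7 to 2.6 rad after its start, and before that its torque is constant. A firm grip (about 60 N) keeps the fingers from slipping on it.
- coarse_mark (a point): Outer end of the yellow mark on top of the black outer ring (62 mm across, its top 66 mm above the bench), 29.5 mm from the axis.
- lens_post: Bystander: small lens on a black post, foot 75 x 28 mm, 123 mm tall, loose. Origin: centre of its underside.
- iris_post: Bystander: iris on a black post, foot 75 x 28 mm, 126 mm tall, loose. Origin: centre of its underside.
- driver: Bystander: screwdriver, 130 mm long, lying loose on the bench along its x axis.
There are look-alikes about, which are no part of the job. Leave any pink look-alike of the cube alone.

How it is judged:
By the outcome, as a careful person would: the job done as asked, in the order asked, and still so for the second after the job is handed in, with the robot touching nothing.
It also fails if it takes over 67 s, if anything falls off the work surface, if the arm or the gripper's body presses on something with over 40 N, if the wrist force passes 120 N, or if a joint passes its speed limit or range.

### The arm

A 7-joint arm with a two-finger parallel gripper is mounted at the origin on the work surface. World frame = base frame: x ahead of the robot, y to its left, z up, the work surface at z = 0. Lengths are in mm, angles in rad, forces in N, time in s.
With the tool pointing down it reaches from about 400 to 875 mm from the base axis. Payload 6.5 kg.
Tool frame: the origin (TCP) lies between the finger pads; the fingertips stand 17 mm ahead of it and the grasp point (between the pads) lies 2 mm behind it (tip_reach is the distance from the TCP to the fingertips, in mm); z points along the fingers, y is the line along which they close (so a half turn about z gives the same grasp; the last joint's range is limited). The gripper opens to 88 mm and grips with 3 to 60 N. Pads are 18 mm wide; open, the fingers measure 123 mm over their backs; the gripper's body (75 mm by 187 mm) begins 45 mm behind the grasp point.
Start: joints at [1.088, 0.536, -0.004, 1.538, 0.003, 1.067, -0.071], TCP at [263.139, -594.347, 255.716] pointing down, gripper open.
Joint ranges: [-2.7, 2.7], [-0.37, 2.16], [-1.27, 1.26], [0.24, 2.4], [-1.31, 4.45], [0.19, 1.91], [-2.76, 2.76]. Speed limits (rad/s): [2.39, 2.39, 3.14, 3.14, 3.14, 3.14, 3.14].

### API

Orientations are given as a unit quaternion [x, y, z, w].
In Python, from cell import observe, snapshot, calibration, sign_off, look_for, tip_reach gives the robot as it stands.
- The arm moves only by the tool carry_out, never from a script. Its argument "deltas" is a list of rows, each an object with "fingers": the finger opening in mm, from 0 to 88.1; "xyz": the shift along the tool's x, y, z in units of 20 mm (1.0 is 20 mm), a list of three; "turn": the turn about the tool's z in units of 8 degrees (1.0 is 8 degrees). A call has 1 to 20 rows; each row shifts and turns the commanded pose from where the row before left it, along the tool's axes as they then stand; what a row does not reach is not made up. A row lasts 1/8 s, in which the tool goes at most 62.5 mm and 10.7 degrees, less where a joint would pass 70% of its speed; a pose out of reach is approached as far as the arm can. A call with a number of a shift or a turn outside -1 to 1 is refused whole. A call with a gripper value outside its range is refused whole. The fingers move at their own pace and stop on an object; "squeeze" is the grip in N (left out, the last holds). Time passes only in rows, so rows that do not move let the fingers close. It gives the time, the measured TCP pose, the force, the opening and the grip force at its end, in the units of the state.
- observe(): the state, without advancing time (a new reading comes with each control period).
- snapshot(name): name is "side" or "top"; returns (picture, depth): 480x640x3 uint8, red, green, blue; 480x640 float32, mm along the optical axis (not along the pixel's ray), 0 where there is no reading.
- calibration(name): a dict with "vertical_fov" (degrees; the focal length in pixels is half the picture's height over the tangent of half this angle, whatever the lens; pixels are square), "cx", "cy" (the principal point, pixels), "eye" and "attitude" of the camera in the world. Camera axes: x right, y down, z forward; pixel columns grow to the right and rows downward; lengths in mm; the calibration is good to about 2 mm. A picture is of the moment at which its call begins. calibration takes no time and is no camera call.
- sign_off(): hands the job in; it is judged then, once.
Trained networks look in the newest picture that a camera, given by its name, has taken for a name from the list of things; names that differ only in an ending like _2 or _b are one class to them, and where a whole thing is asked for, a point or a joint stands for the part that bears it (a point fixed in the world has none). Each returns a list of dicts, best first, with "confidence" (0 to 1); they miss things now and then, are a little off and sometimes report something else, mostly with a low value. They report only what shows in the picture. A call takes as long as a camera call. They do not tell look-alikes from the thing itself.
- look_for(camera, label): "at" ([column, row] in pixels, amid what is visible of it).
The state is a dict: "time": time; "q": joint angles; "dq": joint speeds; "tau": joint torques, N m; "tool_pos": TCP position; "tool_rot": TCP orientation; "force": force on the tool from outside, world axes, zero at the start; "moment": the same for the moment, N m; "grip_width": finger opening in mm; "finger_force": force on a finger pad.
Only numpy, scipy, OpenCV 4.12 (cv2) and the standard library are available. Lean on these libraries where they do the work, as an engineer would, in place of code of your own. Each camera call takes 0.05 s, during which the arm holds its last target. There are 200 camera calls.

## Working session

There is one attempt and no reset: what is moved stays moved. The work goes in short steps, Python scripts to look and compute and a tool call to move; the robot and the scene stay as the last step left them, time stands still between calls to the robot, and variables do not carry over. Pictures are saved under pics/ and viewed, at most 10 in all, crops included, and the job is handed in when it is done.

Besides the shell and the picture viewer there is one more tool, called after "Call:" in YAML: its name, and indented under it one key for each argument. carry_out: Moves the arm, as the interface text tells. Its arguments: {"type":"object","properties":{"deltas":{"type":"array","items":{"type":"object","properties":{"fingers":{"type":"number"},"xyz":{"type":"array","items":{"type":"number"}},"turn":{"type":"number"}}}},"squeeze":{"type":"number"}},"required":["deltas"]}

```bash
mkdir -p pics; ls
cat > h.py <<'E'
import numpy as np, cv2
from scipy.spatial.transform import Rotation as R
from cell import observe, snapshot, calibration, sign_off, look_for, tip_reach
def cam(n):
    c=calibration(n); f=240/np.tan(np.radians(c["vertical_fov"])/2)
    a=np.array(c["attitude"]); A=a if a.shape==(3,3) else R.from_quat(a).as_matrix()
    return f,c["cx"],c["cy"],np.array(c["eye"]),A
def ray(n,p):
    f,cx,cy,e,A=cam(n); return e,A@np.array([(p[0]-cx)/f,(p[1]-cy)/f,1])
def at_z(n,p,z):
    e,d=ray(n,p); return e+d*(z-e[2])/d[2]
def cloud(n,dep):
    f,cx,cy,e,A=cam(n); v,u=np.mgrid[:480,:640]
    P=np.stack([(u-cx)/f*dep,(v-cy)/f*dep,dep],-1)@A.T+e
    P[dep==0]=np.nan; return P
def proj(n,X):
    f,cx,cy,e,A=cam(n); c=(np.array(X)-e)@A; return [f*c[0]/c[2]+cx,f*c[1]/c[2]+cy]
E
python3 - <<'E'
from h import *
s=observe(); print(s["time"],s["tool_pos"],s["tool_rot"],s["grip_width"],tip_reach)
for n in("side","top"):
    im,d=snapshot(n); cv2.imwrite(f"pics/{n}0.png",im[:,:,::-1]); np.savez(f"{n}0.npz",im=im,d=d)
    print(n,calibration(n)); P=cloud(n,d)
    for l in("cube","fine_grip","coarse_mark","anvil","pedestal","mount","pad","lens_post","iris_post","driver"):
        for r in look_for(n,l)[:3]:
            u,v=map(int,np.round(r["at"])); print(l,np.round(r["at"],1),round(r["confidence"],2),np.round(P[v,u]))
E
```

```text
pics
0.0 [ 262.8979374  -593.81857254  254.82040579] [ 9.78349859e-01  2.06955966e-01 -2.43188348e-04 -8.49866334e-04] 88.35862534349309 17.0
side {'vertical_fov': 48.34769584283809, 'cx': 317.92374837044275, 'cy': 247.17226460877035, 'eye': array([135.69615655, 485.97915002, 468.92077863]), 'attitude': array([-0.28728658,  0.8127999 , -0.47587682,  0.17425269])}
cube [455.8 264.5] 0.96 [ 431. -215.   30.]
cube [344.6 240.2] 0.84 [ 622. -177.   26.]
cube [381.9 271. ] 0.65 [ 516. -133.   24.]
fine_grip [281.8 276.5] 0.72 [552.  57.  94.]
coarse_mark [280.5 296.8] 0.94 [551.  64.  65.]
coarse_mark [401.6 240.3] 0.2 [ 533. -219.   38.]
pedestal [263.1 349. ] 0.6 [541. 111.  13.]
mount [265.  347.9] 0.57 [541. 107.  12.]
pad [413.2 252.7] 0.78 [ 519. -235.   10.]
lens_post [262.9 213.5] 0.57 [ 769. -125.   52.]
iris_post [115.4 279.5] 0.92 [756. 181.  69.]
iris_post [284.9 295. ] 0.5 [549.  57.  66.]
driver [387.1 347.7] 0.8 [410.  18.  22.]
top {'vertical_fov': 45.11485079050157, 'cx': 320.6355737140523, 'cy': 235.95485694230345, 'eye': array([381.4682228 , -40.69151401, 917.80843905]), 'attitude': array([ 0.70279829, -0.70107395,  0.08543391, -0.08526975])}
cube [444.5 341.6] 0.83 [ 436. -228.   27.]
cube [390.1 282.6] 0.73 [ 526. -149.   29.]
cube [445.3 276.2] 0.68 [ 535. -232.   42.]
fine_grip [259.8 251.8] 0.92 [560.  48.  96.]
fine_grip [446.7 274.9] 0.71 [ 537. -236.   39.]
coarse_mark [264.1 261.5] 0.78 [546.  42.  93.]
anvil [177.5 286.1] 0.57 [517. 174.  54.]
pedestal [230.1 272.1] 0.56 [546. 103.  12.]
pedestal [260.5 252.3] 0.49 [560.  48.  96.]
pedestal [444.9 277.5] 0.41 [ 532. -232.   40.]
mount [230.4 270.2] 0.98 [543.  98.  44.]
pad [457.2 278.1] 0.79 [ 537. -258.   10.]
lens_post [379.4 129.8] 0.6 [ 767. -133.   62.]
iris_post [189.2 139.2] 0.78 [751. 169.  62.]
driver [292.9 354.5] 0.69 [418.   1.  23.]
```

View pics/top0.png

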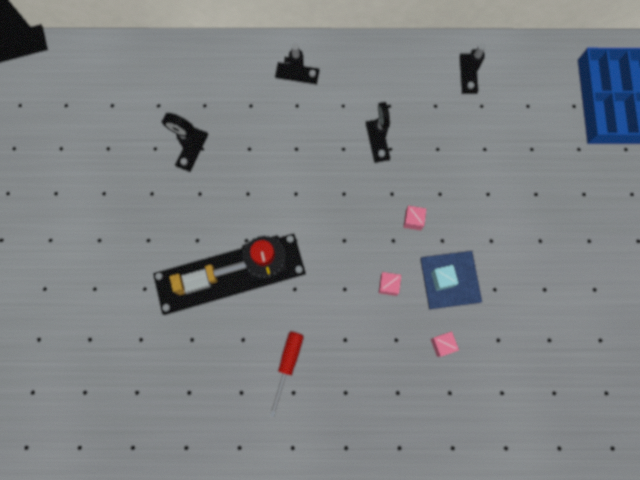

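Run:
```python
import cv2,numpy as np
a=cv2.imread("pics/side0.png");t=cv2.imread("pics/top0.png")
A=cv2.resize(a[190:330,300:490],None,fx=4,fy=4,interpolation=3)[:300*2,:760]
B=cv2.resize(t[200:330,140:300],None,fx=4.5,fy=4.5,interpolation=3)
C=cv2.resize(t[240:370,360:500],None,fx=4,fy=4,interpolation=3)
cv2.imwrite("pics/c1.png",A[:560]);cv2.imwrite("pics/c2.png",B)
```

```text
(no output)
```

View pics/c1.png

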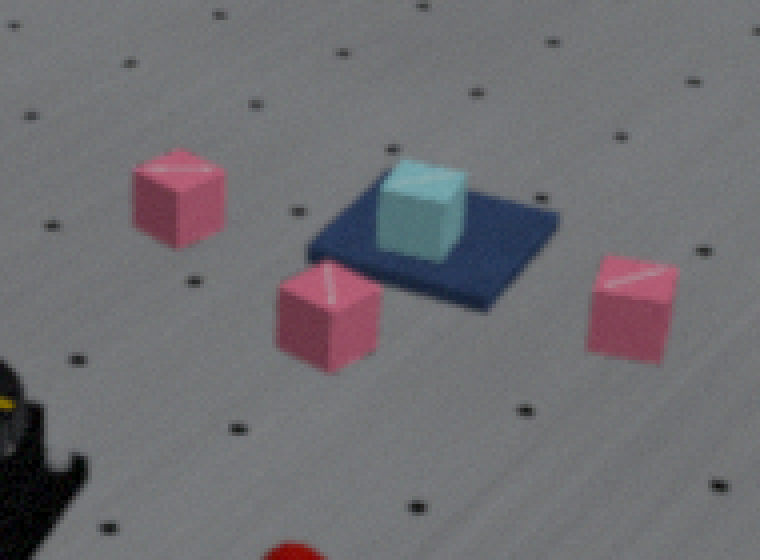

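View pics/c2.png

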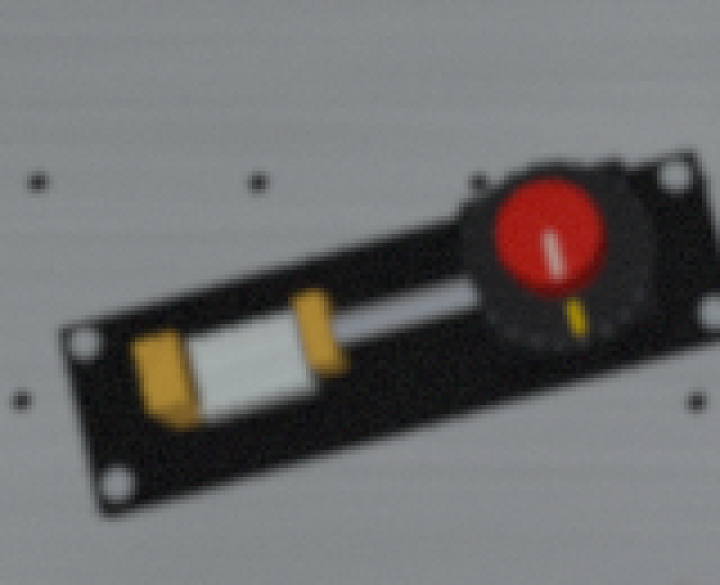

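The top view shows the pale-blue cube on the blue pad at (445,277). Three pink look-alikes sit at (415,217), (390,283) and (445,345). The enlarged crop confirms that the only pale-blue cube is the one on the pad. The clamp runs from the anvil at (177,283) to the red knob at (261,252), with the yellow mark at (267,270).

```bash
cat > m.py <<'E'
from h import *
def zpoly(n,mask,z):
    v,u=np.nonzero(mask); return np.array([at_z(n,(a,b),z)[:2] for a,b in zip(u,v)],np.float32)
def big(m):
    k,l,s,c=cv2.connectedComponentsWithStats(m.astype(np.uint8)); return l==1+np.argmax(s[1:,4])
E
python3 - <<'E'
from m import *
for n in("top","side"):
    z=np.load(n+"0.npz"); im=z["im"];P=cloud(n,z["d"]); hsv=cv2.cvtColor(im,cv2.COLOR_RGB2HSV)
    H,S,V=[hsv[...,i].astype(int) for i in range(3)]
    cube=big((H>80)&(H<102)&(S>40)&(V>110)&(P[...,0]<650))
    top=cube&(abs(P[...,2]-40)<6)
    q=zpoly(n,top,40); (c,s,a)=cv2.minAreaRect(q); print(n,"cube top",c,s,a,"depth mean",np.nanmedian(P[top],0),"col",im[top].mean(0))
    red=(H<8)|(H>174); red&=(S>180)&(P[...,2]>88)&(P[...,1]>20)&(P[...,1]<90)
    red=big(red); q=zpoly(n,red,94); print("knob",cv2.minEnclosingCircle(q),q.mean(0),"depth",np.nanmedian(P[red],0))
    br=(H>12)&(H<25)&(S>120)&(P[...,2]>20)
    X=P[br&(P[...,2]>47)]; 
    br=br&(P[...,1]>80)
    k,l,st,ce=cv2.connectedComponentsWithStats((br&(P[...,2]>46)).astype(np.uint8))
    for i in range(1,k):
        if st[i,4]>30:
            q=zpoly(n,l==i,52); print("brass",st[i,4],cv2.minAreaRect(q),np.nanmedian(P[l==i],0))
    # black plate
    pl=(V<50)&(P[...,2]>6)&(P[...,2]<18)&(P[...,0]>450)&(P[...,0]<650)&(P[...,1]>-60)&(P[...,1]<230)
    q=zpoly(n,pl,12); print("plate",cv2.minAreaRect(q))
    al=(V>140)&(S<40)&(abs(P[...,2]-30)<6)&(P[...,1]>80)&(P[...,1]<190)&(abs(P[...,0]-530)<60)
    if al.sum(): q=zpoly(n,big(al),30); print("ped",al.sum(),cv2.minAreaRect(q))
    ye=(H>20)&(H<35)&(S>150)&(abs(P[...,2]-66)<12)&(P[...,1]<90)&(P[...,1]>0)
    print("yellow",ye.sum(),zpoly(n,ye,66).mean(0) if ye.sum() else 0)
s=observe();print(R.from_quat(s["tool_rot"]).as_matrix().round(3).tolist())
E
```

```text
top cube top (535.6262817382812, -232.83444213867188) (30.246673583984375, 31.054622650146484) 12.876360893249512 depth mean [ 535.42642818 -232.85365913   39.59874759] col [140.09230769 187.55128205 194.71282051]
knob ((561.8501586914062, 45.55373764038086), 17.342161178588867) [563.05444  45.86031] depth [563.50421722  46.86224206  93.41558968]
brass 101 ((537.9736938476562, 127.68247985839844), (24.196550369262695, 9.764918327331543), 17.685646057128906) [538.45812981 127.83291076  50.19712986]
brass 161 ((523.094970703125, 178.189453125), (24.855030059814453, 15.160346984863281), 17.340866088867188) [522.88562411 178.61955692  51.39432788]Traceback (most recent call last):
  File "<stdin>", line 19, in <module>
  File "m.py", line 3, in zpoly
    v,u=np.nonzero(mask); return np.array([at_z(n,(a,b),z)[:2] for a,b in zip(u,v)],np.float32)
                                           ~~~~^^^^^^^^^^^
  File "h.py", line 11, in at_z
    e,d=ray(n,p); return e+d*(z-e[2])/d[2]
        ~~~^^^^^
  File "h.py", line 9, in ray
    f,cx,cy,e,A=cam(n); return e,A@np.array([(p[0]-cx)/f,(p[1]-cy)/f,1])
                ~~~^^^
  File "h.py", line 5, in cam
    c=calibration(n); f=240/np.tan(np.radians(c["vertical_fov"])/2)
ValueError: time passes only in moves, steps and waits
```

```bash
sed -i 's/^def cam/import functools\n@functools.lru_cache\ndef cam/' h.py
cat > m.py <<'E'
from h import *
def zpoly(n,mask,z):
    v,u=np.nonzero(mask); e,A0=cam(n)[3:]; f,cx,cy=cam(n)[:3]
    d=np.stack([(u-cx)/f,(v-cy)/f,np.ones(len(u))],-1)@A0.T
    return (e+d*((z-e[2])/d[:,2])[:,None])[:,:2].astype(np.float32)
def big(m):
    k,l,s,c=cv2.connectedComponentsWithStats(m.astype(np.uint8)); return l==1+np.argmax(s[1:,4])
def meas(n,z):
    im=z["im"];P=cloud(n,z["d"]); hsv=cv2.cvtColor(im,cv2.COLOR_RGB2HSV)
    H,S,V=[hsv[...,i].astype(int) for i in range(3)]
    cube=big((H>80)&(H<102)&(S>40)&(V>110)&(P[...,0]<650))
    top=cube&(abs(P[...,2]-np.nanpercentile(P[cube][:,2],85))<5)
    zt=np.nanmedian(P[top][:,2]); print(n,"cube top",top.sum(),cv2.minAreaRect(zpoly(n,top,40 if zt<50 else 60)),np.nanmedian(P[top],0))
    red=((H<8)|(H>174))&(S>180)&(abs(P[...,2]-94)<4)&(P[...,1]>20)&(P[...,1]<90)
    if red.any(): q=zpoly(n,big(red),94); print("knob",cv2.minEnclosingCircle(q),cv2.minAreaRect(q)[0])
    br=(H>12)&(H<25)&(S>120)&(P[...,2]>47)&(P[...,1]>80)
    k,l,st,ce=cv2.connectedComponentsWithStats(br.astype(np.uint8))
    for i in range(1,k):
        if st[i,4]>30: print("brass",st[i,4],cv2.minAreaRect(zpoly(n,l==i,52)),np.nanmedian(P[l==i],0))
    box=(P[...,0]>450)&(P[...,0]<650)&(P[...,1]>-60)&(P[...,1]<230)
    pl=(V<60)&(abs(P[...,2]-12)<4)&box
    if pl.any(): print("plate",cv2.minAreaRect(zpoly(n,big(pl),12)))
    al=(V>140)&(S<40)&(abs(P[...,2]-30)<5)&box
    if al.any(): q=zpoly(n,big(al),30); print("ped",al.sum(),cv2.minAreaRect(q))
    ye=(H>20)&(H<35)&(S>150)&(abs(P[...,2]-66)<8)&box&(P[...,1]<90)
    if ye.any(): print("yellow",ye.sum(),zpoly(n,ye,66).mean(0))
E
python3 - <<'E'
from m import *
for n in("top","side"): meas(n,np.load(n+"0.npz"))
print(R.from_quat(observe()["tool_rot"]).as_matrix().round(3).tolist())
E
```

```text
top cube top 380 ((535.672607421875, -233.03695678710938), (30.246673583984375, 30.63913917541504), 12.876360893249512) [ 535.4847436  -232.88818955   39.69526473]
knob ((561.8577880859375, 45.5944709777832), 17.315536499023438) (561.7319946289062, 45.97075271606445)
brass 100 ((537.9736938476562, 127.68247985839844), (24.196550369262695, 9.764918327331543), 17.685646057128906) [538.55006578 127.77255221  50.21671967]
brass 154 ((522.945556640625, 178.6440887451172), (24.614391326904297, 14.598937034606934), 15.673965454101562) [522.91164729 178.81728255  51.45274309]
plate ((543.6884765625, 104.61203002929688), (67.76972198486328, 231.5712432861328), 16.473928451538086)
ped 361 ((529.0878295898438, 154.4901580810547), (24.678638458251953, 36.351158142089844), 16.539636611938477)
yellow 27 [538.93335   38.626194]
side cube top 186 ((534.4902954101562, -229.77627563476562), (31.083887100219727, 38.40982437133789), 13.414444923400879) [ 535.12237643 -230.05063173   39.79059461]
knob ((560.7974243164062, 48.24068832397461), 19.32308006286621) (561.067138671875, 48.31391143798828)
brass 139 ((535.8621826171875, 131.2938690185547), (26.026010513305664, 15.158023834228516), 15.954305648803711) [537.74810012 129.02977328  50.60272261]
brass 228 ((521.771728515625, 180.6708221435547), (26.513776779174805, 18.581066131591797), 14.205235481262207) [521.97860264 180.49926461  51.69656457]
plate ((543.3638916015625, 107.2671890258789), (71.20858764648438, 237.1861572265625), 16.29235076904297)
ped 147 ((530.7457885742188, 152.72525024414062), (21.536121368408203, 31.806182861328125), 16.58903694152832)
yellow 31 [541.5098    36.329082]
[[0.914, 0.405, -0.0], [0.405, -0.914, -0.0], [-0.0, -0.0, -1.0]]
```

Call:
carry_out:
  deltas:
    - {"xyz":[0.99,-0.55,0],"fingers":60}
    - {"xyz":[0.99,-0.55,0]}
    - {"xyz":[0.99,-0.55,0]}
    - {"xyz":[0.99,-0.55,0]}
    - {"xyz":[0.99,-0.55,0]}
    - {"xyz":[0.99,-0.55,0]}
    - {"xyz":[0.99,-0.55,0]}
    - {"xyz":[0.99,-0.55,0]}
    - {"xyz":[0.99,-0.55,0]}
    - {"xyz":[0.99,-0.55,0]}
    - {"xyz":[0.99,-0.55,0]}
    - {"xyz":[0.99,-0.55,0]}
    - {"xyz":[0.99,-0.55,0]}
    - {"xyz":[0.99,-0.55,0]}
    - {"xyz":[0.99,-0.55,0]}
    - {"xyz":[0.99,-0.55,0]}
    - {"xyz":[0.99,-0.55,0]}
    - {"xyz":[0.99,-0.55,0]}
    - {"xyz":[0.99,-0.55,0]}
    - {"xyz":[0.99,-0.55,0]}

```text
invalid input
```

Call:
carry_out:
  deltas:
    - {"turn":-1,"xyz":[0,0,0.8]}
    - {"turn":-1,"xyz":[0,0,0.8]}
    - {"turn":-1,"xyz":[0,0,0.8]}
    - {"turn":-1,"xyz":[0,0,0.8]}
    - {"turn":-1,"xyz":[0,0,0.8]}
    - {"turn":-1,"xyz":[0,0,0.8]}
    - {"turn":-1,"xyz":[0,0,0.8]}
    - {"turn":-1}
    - {"turn":-1}
    - {"turn":-0.9}
    - {"turn":0}

```text
invalid input
```

```bash
cat > g.py <<'E'
from h import *
import sys
def go(x,y,z,a):
    s=observe(); M=R.from_quat(s["tool_rot"]).as_matrix(); p=np.array(s["tool_pos"])
    ang=np.degrees(np.arctan2(M[1,1],M[0,1]))
    d=(np.array([x,y,z])-p)@M
    t=(a-ang+90)%180-90
    print("t",round(s["time"],2),"p",p.round(1),"yang",ang.round(1),"tilt",M[:,2].round(3),"q",np.round(s["q"],2),"w",round(s["grip_width"],1),"ff",round(s["finger_force"],1) if np.isscalar(s["finger_force"]) else s["finger_force"],"F",np.round(s["force"],1),"M",np.round(s["moment"],3))
    print("units (current axes)",(d/20).round(3),"turn",round(-t/8,3))
if __name__=="__main__": go(*map(float,sys.argv[1:5]))
E
python3 g.py 535.3 -231.5 120 13
```

```text
t 1.1 p [ 263.1 -594.4  255.7] yang -66.1 tilt [-0. -0. -1.] q [ 1.09  0.54 -0.    1.54  0.    1.07 -0.07] w 88.3 ff 0.0 F [-0.2  0.1  0.5] M [ 0.038 -0.036  0.036]
units (current axes) [ 19.789 -11.079   6.784] turn -9.89
```

Call:
carry_out:
  deltas:
    - {"xyz":[0.99,-0.55,0],"turn":0,"fingers":60}
    - {"xyz":[0.99,-0.55,0],"turn":0,"fingers":60}
    - {"xyz":[0.99,-0.55,0],"turn":0,"fingers":60}
    - {"xyz":[0.99,-0.55,0],"turn":0,"fingers":60}
    - {"xyz":[0.99,-0.55,0],"turn":0,"fingers":60}
    - {"xyz":[0.99,-0.55,0],"turn":0,"fingers":60}
    - {"xyz":[0.99,-0.55,0],"turn":0,"fingers":60}
    - {"xyz":[0.99,-0.55,0],"turn":0,"fingers":60}
    - {"xyz":[0.99,-0.55,0],"turn":0,"fingers":60}
    - {"xyz":[0.99,-0.55,0],"turn":0,"fingers":60}
    - {"xyz":[0.99,-0.55,0],"turn":0,"fingers":60}
    - {"xyz":[0.99,-0.55,0],"turn":0,"fingers":60}
    - {"xyz":[0.99,-0.55,0],"turn":0,"fingers":60}
    - {"xyz":[0.99,-0.55,0],"turn":0,"fingers":60}
    - {"xyz":[0.99,-0.55,0],"turn":0,"fingers":60}
    - {"xyz":[0.99,-0.55,0],"turn":0,"fingers":60}
    - {"xyz":[0.99,-0.55,0],"turn":0,"fingers":60}
    - {"xyz":[0.99,-0.55,0],"turn":0,"fingers":60}
    - {"xyz":[0.99,-0.55,0],"turn":0,"fingers":60}
    - {"xyz":[0.99,-0.55,0],"turn":0,"fingers":60}
  squeeze: 20

```text
time: 3.6
tool_pos: [536.7, -231.1, 255.8]
tool_rot: [0.978, 0.207, 0.0, 0.0]
force: [-0.8, 0.4, -0.2]
grip_width: 59.8
finger_force: 0.0
```

Call:
carry_out:
  deltas:
    - {"turn":-1,"xyz":[0,0,0.8],"fingers":60}
    - {"turn":-1,"xyz":[0,0,0.8],"fingers":60}
    - {"turn":-1,"xyz":[0,0,0.8],"fingers":60}
    - {"turn":-1,"xyz":[0,0,0.8],"fingers":60}
    - {"turn":-1,"xyz":[0,0,0.8],"fingers":60}
    - {"turn":-1,"xyz":[0,0,0.8],"fingers":60}
    - {"turn":-1,"xyz":[0,0,0.8],"fingers":60}
    - {"turn":-1,"xyz":[0,0,0],"fingers":60}
    - {"turn":-1,"xyz":[0,0,0],"fingers":60}
    - {"turn":-0.9,"xyz":[0,0,0],"fingers":60}
    - {"turn":0,"xyz":[0,0,0],"fingers":60}

```text
time: 4.97
tool_pos: [536.3, -232.0, 143.8]
tool_rot: [0.622, 0.783, 0.0, -0.0]
force: [-0.3, 0.4, -0.4]
grip_width: 60.1
finger_force: 0.0
```

```bash
python3 g.py 535.3 -231.5 30 13
```

```text
t 4.97 p [ 536.3 -232.   143.8] yang 13.0 tilt [ 0.  0. -1.] q [ 0.65  0.61 -0.43  1.78  0.33  0.82  0.29] w 60.1 ff 0.0 F [-0.3  0.4 -0.4] M [-0.031 -0.084 -0.003]
units (current axes) [ 0.037 -0.042  5.69 ] turn 0.006
```

Call:
carry_out:
  deltas:
    - {"turn":0,"xyz":[0.04,-0.04,0.9],"fingers":60}
    - {"turn":0,"xyz":[0,0,0.9],"fingers":60}
    - {"turn":0,"xyz":[0,0,0.9],"fingers":60}
    - {"turn":0,"xyz":[0,0,0.9],"fingers":60}
    - {"turn":0,"xyz":[0,0,0.8],"fingers":60}
    - {"turn":0,"xyz":[0,0,0.6],"fingers":60}
    - {"turn":0,"xyz":[0,0,0.4],"fingers":60}
    - {"turn":0,"xyz":[0,0,0.27],"fingers":60}
    - {"turn":0,"xyz":[0,0,0],"fingers":60}
    - {"turn":0,"xyz":[0,0,0],"fingers":26}
    - {"turn":0,"xyz":[0,0,0],"fingers":26}
    - {"turn":0,"xyz":[0,0,0],"fingers":26}
    - {"turn":0,"xyz":[0,0,0],"fingers":26}
    - {"turn":0,"xyz":[0,0,0],"fingers":26}
    - {"turn":0,"xyz":[0,0,0],"fingers":26}
  squeeze: 20

```text
time: 6.85
tool_pos: [535.3, -232.3, 30.5]
tool_rot: [0.622, 0.783, -0.0, 0.0]
force: [-0.8, 0.3, 3.7]
grip_width: 29.7
finger_force: 20.0
```

Call:
carry_out:
  deltas:
    - {"turn":0,"xyz":[0,0,-0.4],"fingers":26}
    - {"turn":0,"xyz":[0,0,-0.8],"fingers":26}
    - {"turn":0,"xyz":[0,0,-1],"fingers":26}
    - {"turn":0,"xyz":[0,0,-1],"fingers":26}
    - {"turn":0,"xyz":[0,0,-1],"fingers":26}
    - {"turn":0,"xyz":[0,0,-1],"fingers":26}
    - {"turn":0,"xyz":[0,0,-1],"fingers":26}
    - {"turn":0,"xyz":[0,0,-0.8],"fingers":26}
    - {"turn":-0.4,"xyz":[0,0,0],"fingers":26}
    - {"turn":0,"xyz":[0,0,0],"fingers":26}

```text
time: 8.1
tool_pos: [535.1, -232.3, 170.7]
tool_rot: [0.6, 0.8, -0.0, -0.0]
force: [0.0, -0.5, -1.0]
grip_width: 29.9
finger_force: 20.0
```

Run:
```python
from g import *
go(528.1,158.3,170,16.4)
for n in("side","top"):
    im,d=snapshot(n); np.savez(f"{n}1.npz",im=im,d=d)
    if n=="side": cv2.imwrite("pics/side1.png",cv2.resize(im[100:320,300:520,::-1],None,fx=2.5,fy=2.5))
    P=cloud(n,d); hsv=cv2.cvtColor(im,cv2.COLOR_RGB2HSV).astype(int)
    m=(hsv[...,0]>80)&(hsv[...,0]<102)&(hsv[...,1]>40)&(hsv[...,2]>90)&(P[...,0]<650)&(P[...,2]>80)
    print(n,m.sum(),np.nanmin(P[m],0).round(),np.nanmax(P[m],0).round(),np.nanmedian(P[m],0).round(1))
```

```text
t 8.1 p [ 535.1 -232.3  170.7] yang 16.3 tilt [-0.  0. -1.] q [ 0.67  0.57 -0.46  1.77  0.32  0.88  0.35] w 29.9 ff 20.0 F [ 0.  -0.5 -1. ] M [ 0.014 -0.135 -0.038]
units (current axes) [18.848  5.129  0.035] turn -0.019
side 504 [ 498. -247.  151.] [ 555. -194.  357.] [ 532.4 -221.   172.8]
top 3736 [ 445. -273.  151.] [ 575. -183.  612.] [ 532.  -211.7  525.1]
```

View pics/side1.png

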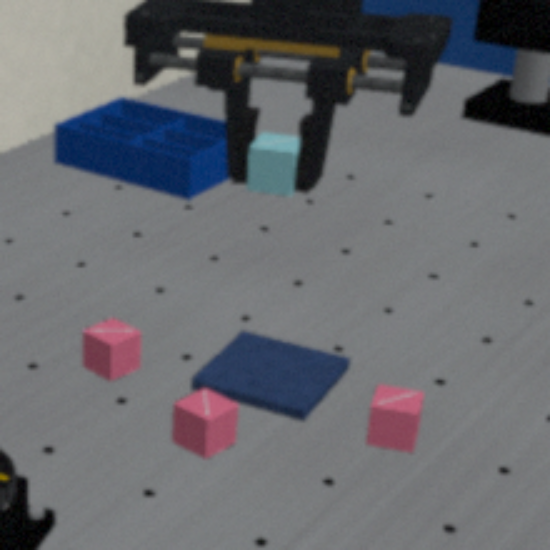

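The side view shows the cube held squarely between the fingers, and all the pink cubes and the pad are undisturbed. Next I carry it to the nest, 4 mm short of the fixed jaw.

Call:
carry_out:
  deltas:
    - {"turn":0,"xyz":[0.5,0.2,0],"fingers":26}
    - {"turn":0,"xyz":[1,0.26,0],"fingers":26}
    - {"turn":0,"xyz":[1,0.26,0],"fingers":26}
    - {"turn":0,"xyz":[1,0.26,0],"fingers":26}
    - {"turn":0,"xyz":[1,0.26,0],"fingers":26}
    - {"turn":0,"xyz":[1,0.26,0],"fingers":26}
    - {"turn":0,"xyz":[1,0.26,0],"fingers":26}
    - {"turn":0,"xyz":[1,0.26,0],"fingers":26}
    - {"turn":0,"xyz":[1,0.26,0],"fingers":26}
    - {"turn":0,"xyz":[1,0.26,0],"fingers":26}
    - {"turn":0,"xyz":[1,0.26,0],"fingers":26}
    - {"turn":0,"xyz":[1,0.26,0],"fingers":26}
    - {"turn":0,"xyz":[1,0.26,0],"fingers":26}
    - {"turn":0,"xyz":[1,0.26,0],"fingers":26}
    - {"turn":0,"xyz":[1,0.26,0],"fingers":26}
    - {"turn":0,"xyz":[1,0.26,0],"fingers":26}
    - {"turn":0,"xyz":[1,0.26,0],"fingers":26}
    - {"turn":0,"xyz":[1,0.26,0],"fingers":26}
    - {"turn":0,"xyz":[0.8,0.26,0],"fingers":26}
    - {"turn":0,"xyz":[0.35,0.25,0],"fingers":26}

```text
time: 10.7
tool_pos: [528.8, 156.1, 170.4]
tool_rot: [0.599, 0.801, 0.0, -0.0]
force: [0.1, 0.5, -0.0]
grip_width: 29.6
finger_force: 20.0
```

Call:
carry_out:
  deltas:
    - {"turn":0,"xyz":[0,0,0.6],"fingers":26}
    - {"turn":0,"xyz":[0,0,1],"fingers":26}
    - {"turn":0,"xyz":[0,0,1],"fingers":26}
    - {"turn":0,"xyz":[0,0,0.9],"fingers":26}
    - {"turn":0,"xyz":[0,0,0.5],"fingers":26}
    - {"turn":0,"xyz":[0,0,0],"fingers":26}
    - {"turn":0,"xyz":[0,0,0],"fingers":26}

```text
time: 11.58
tool_pos: [529.5, 154.8, 90.8]
tool_rot: [0.6, 0.8, 0.0, 0.0]
force: [-0.0, 0.2, -0.4]
grip_width: 29.8
finger_force: 20.0
```

Run:
```python
from m import *
from g import go
go(529.2,154.5,70,16.4)
p=np.array(observe()["tool_pos"])
n="side"; im,d=snapshot(n); cv2.imwrite("pics/side2.png",cv2.resize(im[230:400,170:350,::-1],None,fx=3.3,fy=3.3,interpolation=3))
hsv=cv2.cvtColor(im,cv2.COLOR_RGB2HSV).astype(int);H,S,V=[hsv[...,i] for i in range(3)];P=cloud(n,d)
cube=big((H>80)&(H<102)&(S>40)&(V>90)&(P[...,0]<650)&(abs(P[...,1]-150)<60)&(P[...,2]<130)); 
C=P[cube]; o=np.array([543.6,106.2,0]); a=np.radians(16.4); U=np.array([[np.cos(a),np.sin(a),0],[-np.sin(a),np.cos(a),0],[0,0,1]])
L=(C-o)@U.T; f=L[(L[:,2]<np.nanmax(L[:,2])-8)]
print("cube local pcts",np.nanpercentile(L,[2,25,50,75,98],axis=0).round(1).tolist())
br=(H>12)&(H<25)&(S>100)&(P[...,1]>80)&(P[...,2]>20)&(P[...,2]<60)
L=(P[br]-o)@U.T; 
for k in (L[:,1]>60,L[:,1]<50): print("brass",np.nanpercentile(L[k],[2,25,50,75,98],axis=0).round(1).tolist())
print("tcp local",(p-o)@U.T)
```

```text
t 11.57 p [529.5 154.8  90.8] yang 16.3 tilt [ 0.001  0.    -1.   ] q [-0.02  0.65 -0.46  1.89  0.43  0.7  -0.44] w 29.8 ff 20.0 F [-0.   0.2 -0.4] M [-0.11  -0.123  0.026]
units (current axes) [-0.009 -0.021  1.039] turn -0.014
cube local pcts [[-13.4, 37.0, 72.5], [-5.6, 55.8, 83.9], [2.5, 62.2, 95.7], [9.7, 62.9, 100.3], [16.4, 64.1, 102.3]]
brass [[-10.3, 68.8, 21.2], [-8.2, 76.2, 31.5], [-1.1, 81.1, 41.8], [5.7, 82.0, 51.1], [12.8, 83.1, 53.0]]
brass [[-10.4, 14.6, 31.6], [-9.3, 24.4, 35.3], [-5.5, 26.5, 38.5], [2.6, 27.2, 43.1], [13.4, 28.6, 51.5]]
tcp local [ 0.21493782 50.56985095 90.7885654 ]
```

View pics/side2.png

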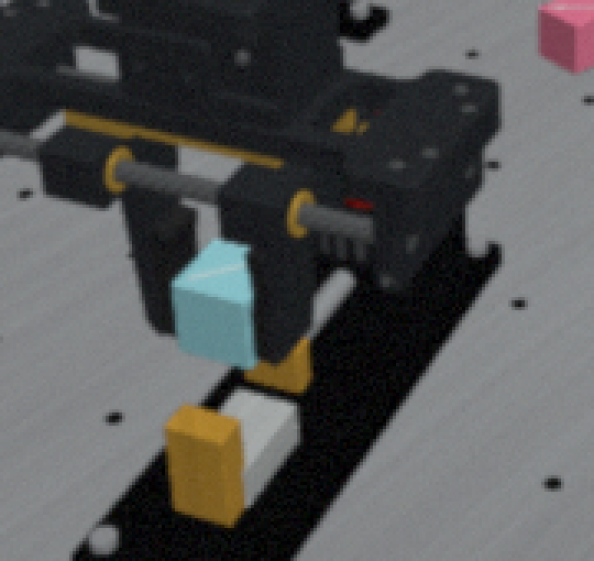

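The cube's front face is about 5 mm from the fixed jaw, and its back face is about 4 mm ahead of the moving jaw. I shift it 2 mm forward and lower it.

Call:
carry_out:
  deltas:
    - {"turn":0,"xyz":[0.1,0,0.4],"fingers":26}
    - {"turn":0,"xyz":[0,0,0.7],"fingers":26}
    - {"turn":0,"xyz":[0,0,0.5],"fingers":26}
    - {"turn":0,"xyz":[0,0,0.33],"fingers":26}
    - {"turn":0,"xyz":[0,0,0],"fingers":26}
    - {"turn":0,"xyz":[0,0,0],"fingers":26}

```text
time: 12.38
tool_pos: [528.6, 156.5, 51.7]
tool_rot: [0.6, 0.8, 0.0, 0.0]
force: [-0.3, 0.4, -0.5]
grip_width: 29.9
finger_force: 20.0
```

Call:
carry_out:
  deltas:
    - {"turn":0,"xyz":[0.05,0,0],"fingers":26}
    - {"turn":0,"xyz":[0.05,0,0],"fingers":26}
    - {"turn":0,"xyz":[0,0,0],"fingers":26}

```text
time: 12.75
tool_pos: [528.0, 158.6, 51.8]
tool_rot: [0.6, 0.8, 0.0, 0.0]
force: [0.8, 0.1, -0.1]
grip_width: 29.7
finger_force: 20.0
```

```bash
python3 g.py 528.1 158.3 50.5 16.4
```

```text
t 12.75 p [528.  158.6  51.8] yang 16.3 tilt [ 0.  0. -1.] q [-0.06  0.72 -0.42  1.89  0.47  0.63 -0.49] w 29.7 ff 20.0 F [ 0.8  0.1 -0.1] M [-0.012 -0.114 -0.004]
units (current axes) [-0.014  0.001  0.065] turn -0.013
```

Now I feel for the fixed jaw in 0.5 mm steps.

Call:
carry_out:
  deltas:
    - {"turn":0,"xyz":[0.03,0,0],"fingers":26}
    - {"turn":0,"xyz":[0,0,0],"fingers":26}

```text
time: 13.0
tool_pos: [527.8, 159.0, 51.7]
tool_rot: [0.6, 0.8, 0.0, -0.0]
force: [-0.9, -0.4, 0.4]
grip_width: 29.8
finger_force: 20.0
```

Call:
carry_out:
  deltas:
    - {"turn":0,"xyz":[0.03,0,0],"fingers":26}
    - {"turn":0,"xyz":[0,0,0],"fingers":26}

```text
time: 13.25
tool_pos: [527.7, 159.4, 51.7]
tool_rot: [0.6, 0.8, -0.0, 0.0]
force: [0.3, -0.9, -0.2]
grip_width: 30.0
finger_force: 20.0
```

Call:
carry_out:
  deltas:
    - {"turn":0,"xyz":[0.03,0,0],"fingers":26}
    - {"turn":0,"xyz":[0,0,0],"fingers":26}

```text
time: 13.5
tool_pos: [527.7, 159.4, 51.7]
tool_rot: [0.6, 0.8, -0.0, 0.0]
force: [1.4, -2.6, -0.4]
grip_width: 30.0
finger_force: 20.0
```

Contact shows as force building towards -y at y≈159.4. I back off 0.8 mm, lower and release.

Call:
carry_out:
  deltas:
    - {"turn":0,"xyz":[-0.05,0,0],"fingers":26}
    - {"turn":0,"xyz":[0,0,0.04],"fingers":26}
    - {"turn":0,"xyz":[0,0,0.03],"fingers":26}
    - {"turn":0,"xyz":[0,0,0],"fingers":26}

```text
time: 14.0
tool_pos: [527.7, 159.4, 50.3]
tool_rot: [0.6, 0.8, 0.0, -0.0]
force: [-0.4, -1.2, -1.0]
grip_width: 29.8
finger_force: 20.0
```

```bash
python3 g.py 528.1 158.3 50.5 16.4
```

```text
t 14.0 p [527.7 159.4  50.3] yang 16.3 tilt [-0.  0. -1.] q [-0.06  0.72 -0.42  1.89  0.47  0.63 -0.49] w 29.8 ff 20.0 F [-0.4 -1.2 -1. ] M [-0.211 -0.111  0.03 ]
units (current axes) [-0.056  0.004 -0.01 ] turn -0.013
```

Call:
carry_out:
  deltas:
    - {"turn":0,"xyz":[-0.03,0,0.025],"fingers":26}
    - {"turn":0,"xyz":[0,0,0],"fingers":26}

```text
time: 14.25
tool_pos: [527.7, 159.3, 50.3]
tool_rot: [0.6, 0.8, 0.0, -0.0]
force: [-2.3, 1.1, 6.2]
grip_width: 29.8
finger_force: 20.0
```

Call:
carry_out:
  deltas:
    - {"turn":0,"xyz":[0,0,0.025],"fingers":26}
    - {"turn":0,"xyz":[0,0,0],"fingers":26}

```text
time: 14.5
tool_pos: [527.7, 159.4, 50.3]
tool_rot: [0.6, 0.8, 0.0, -0.0]
force: [-2.7, -0.8, 11.5]
grip_width: 29.8
finger_force: 20.0
```

The cube rests on the pedestal (11 N upward). I unload slightly, release, rise, and go over to the knob with a counter-clockwise pre-turn.

Call:
carry_out:
  deltas:
    - {"turn":0,"xyz":[0,0,-0.04],"fingers":26}
    - {"turn":0,"xyz":[0,0,0],"fingers":50}
    - {"turn":0,"xyz":[0,0,0],"fingers":50}
    - {"turn":0,"xyz":[0,0,0],"fingers":50}
    - {"turn":0,"xyz":[0,0,-0.5],"fingers":50}
    - {"turn":0,"xyz":[0,0,-1],"fingers":50}
    - {"turn":0,"xyz":[0,0,-1],"fingers":50}
    - {"turn":0,"xyz":[0,0,-1],"fingers":50}
    - {"turn":0,"xyz":[0,0,-1],"fingers":60}
    - {"turn":0,"xyz":[-0.9,0,0],"fingers":60}
    - {"turn":0,"xyz":[-1,0,0],"fingers":60}
    - {"turn":0,"xyz":[-1,0,0],"fingers":60}
    - {"turn":0,"xyz":[-1,0,0],"fingers":60}
    - {"turn":0,"xyz":[-1,0,0],"fingers":60}
    - {"turn":0,"xyz":[-1,0,0],"fingers":60}

```text
time: 16.38
tool_pos: [561.3, 43.9, 139.9]
tool_rot: [0.6, 0.8, -0.0, -0.0]
force: [0.4, 1.2, 0.6]
grip_width: 59.7
finger_force: 0.0
```

Call:
carry_out:
  deltas:
    - {"turn":-1,"xyz":[0,0,0],"fingers":60}
    - {"turn":-1,"xyz":[0,0,0],"fingers":60}
    - {"turn":-1,"xyz":[0,0,0],"fingers":60}
    - {"turn":-1,"xyz":[0,0,0],"fingers":60}
    - {"turn":-1,"xyz":[0,0,0],"fingers":60}
    - {"turn":-1,"xyz":[0,0,0],"fingers":60}
    - {"turn":-1,"xyz":[0,0,0],"fingers":60}
    - {"turn":-1,"xyz":[0,0,0],"fingers":60}
    - {"turn":-0.6,"xyz":[0,0,0],"fingers":60}
    - {"turn":0,"xyz":[0,0,0],"fingers":60}

```text
time: 17.62
tool_pos: [561.2, 44.6, 139.9]
tool_rot: [0.044, 0.999, 0.0, -0.0]
force: [0.3, -0.7, -0.4]
grip_width: 60.0
finger_force: 0.0
```

Run:
```python
from m import *
from g import go
go(561.3,46.6,87,85)
for n in("top","side"):
    im,d=snapshot(n); np.savez(n+"3.npz",im=im,d=d)
    try: meas(n,dict(im=im,d=d))
    except Exception as e: print(n,e)
    if n=="side": cv2.imwrite("pics/side3.png",cv2.resize(im[220:400,170:350,::-1],None,fx=3.3,fy=3.3,interpolation=3))
```

```text
t 17.62 p [561.2  44.6 139.9] yang 85.0 tilt [-0.  0. -1.] q [ 0.4   0.68 -0.77  1.83  0.6   0.89  0.84] w 60.0 ff 0.0 F [ 0.3 -0.7 -0.4] M [ 0.02  -0.134  0.009]
units (current axes) [1.000e-03 9.800e-02 2.647e+00] turn 0.001
top cube top 793 ((428.5434265136719, -83.18812561035156), (42.041038513183594, 119.57647705078125), 77.45053100585938) [397.40563111 -53.398011   655.37003883]
brass 98 ((537.7561645507812, 127.61312103271484), (24.653156280517578, 9.764918327331543), 17.68564796447754) [538.24573389 127.88345393  50.76927996]
brass 119 ((522.591064453125, 180.3018035888672), (24.543468475341797, 10.865533828735352), 17.178224563598633) [522.7507171  180.43767106  51.38104521]
plate ((530.7492065429688, 150.84317016601562), (68.46092224121094, 134.30804443359375), 16.782575607299805)
ped 84 ((533.68603515625, 140.3069610595703), (25.77409553527832, 7.676088333129883), 17.709182739257812)
side cube top 491 ((528.5785522460938, 159.4346923828125), (32.49630355834961, 34.43250274658203), 16.24498176574707) [528.65146141 159.68004602  59.96412971]
knob ((559.2659912109375, 46.9535
[... 175 characters left out ...]
2) [549.42675348  92.24475041 214.8113611 ]
brass 60 ((775.6785278320312, -105.47212219238281), (14.692923545837402, 52.01294708251953), 56.32860565185547) [541.38554186 109.35939244 204.91752524]
brass 93 ((536.8878173828125, 128.28512573242188), (26.029897689819336, 10.70565128326416), 7.139313697814941) [536.88488926 127.854623    51.028333  ]
brass 226 ((521.558349609375, 180.8489990234375), (26.842140197753906, 19.044048309326172), 16.580337524414062) [522.1279297  180.46536294  51.73415755]
plate ((543.5203247070312, 107.19831085205078), (71.28819274902344, 236.6840362548828), 16.552532196044922)
ped 1 ((525.046875, 134.5899658203125), (0.0, 0.0), 0.0)
yellow 25 [541.0185    36.315174]
```

View pics/side3.png

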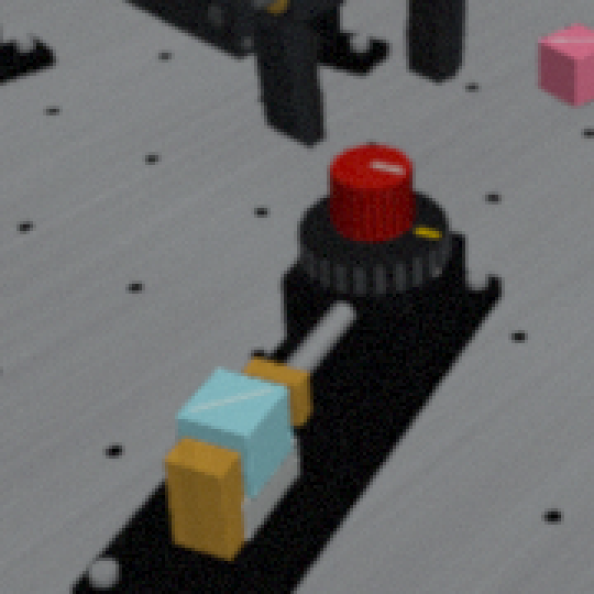

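The cube stands square on the pedestal at the fixed jaw (top at z=60). The knob is at crop (370,195) and its ring mark at (428,233). Now I lower over the knob and grip it.

Call:
carry_out:
  deltas:
    - {"turn":0,"xyz":[0,0.1,0.5],"fingers":60}
    - {"turn":0,"xyz":[0,0,0.8],"fingers":60}
    - {"turn":0,"xyz":[0,0,0.7],"fingers":60}
    - {"turn":0,"xyz":[0,0,0.4],"fingers":60}
    - {"turn":0,"xyz":[0,0,0.2],"fingers":60}
    - {"turn":0,"xyz":[0,0,0],"fingers":60}
    - {"turn":0,"xyz":[0,0,0],"fingers":28}
    - {"turn":0,"xyz":[0,0,0],"fingers":28}
    - {"turn":0,"xyz":[0,0,0],"fingers":28}
    - {"turn":0,"xyz":[0,0,0],"fingers":28}
    - {"turn":0,"xyz":[0,0,0],"fingers":28}
    - {"turn":0,"xyz":[0,0,0],"fingers":28}
  squeeze: 60

```text
time: 19.23
tool_pos: [561.2, 44.8, 88.3]
tool_rot: [0.044, 0.999, -0.002, -0.0]
force: [-0.3, -5.3, 3.5]
grip_width: 32.8
finger_force: 60.0
```

```bash
python3 g.py 561.3 46.6 88 85
```

```text
t 19.23 p [561.2  44.8  88.3] yang 85.0 tilt [-0.001 -0.004 -1.   ] q [ 0.36  0.75 -0.71  1.85  0.67  0.8   0.78] w 32.8 ff 60.0 F [-0.3 -5.3  3.5] M [-1.101  0.037  0.023]
units (current axes) [0.004 0.092 0.015] turn -0.001
```

Call:
carry_out:
  deltas:
    - {"turn":0,"xyz":[0,-0.09,0],"fingers":28}
    - {"turn":0.5,"xyz":[0,0,0],"fingers":28}
    - {"turn":0.5,"xyz":[0,0,0],"fingers":28}
    - {"turn":0,"xyz":[0,0,0],"fingers":28}

```text
time: 19.73
tool_pos: [561.2, 44.8, 88.3]
tool_rot: [0.112, 0.994, -0.001, 0.0]
force: [-0.2, -4.0, 3.9]
grip_width: 32.9
finger_force: 60.0
```

```bash
python3 g.py 561.3 45 88 85
```

```text
t 19.73 p [561.2  44.8  88.3] yang 77.1 tilt [ 0.    -0.001 -1.   ] q [ 0.34  0.74 -0.68  1.85  0.64  0.79  0.66] w 32.9 ff 60.0 F [-0.2 -4.   3.9] M [-0.79  -0.104 -0.089]
units (current axes) [-0.001  0.011  0.016] turn -0.988
```

Call:
carry_out:
  deltas:
    - {"turn":0.5,"xyz":[0,0,0],"fingers":28}
    - {"turn":0.5,"xyz":[0,0,0],"fingers":28}
    - {"turn":0.5,"xyz":[0,0,0],"fingers":28}
    - {"turn":0.5,"xyz":[0,0,0],"fingers":28}
    - {"turn":0.5,"xyz":[0,0,0],"fingers":28}
    - {"turn":0.5,"xyz":[0,0,0],"fingers":28}
    - {"turn":0,"xyz":[0,0,0],"fingers":28}

```text
time: 20.6
tool_pos: [561.3, 45.0, 88.3]
tool_rot: [0.316, 0.949, -0.0, 0.0]
force: [-0.2, -3.6, 4.5]
grip_width: 33.0
finger_force: 60.0
```

```bash
python3 g.py 561.3 45 88 85
```

```text
t 20.6 p [561.3  45.   88.3] yang 53.2 tilt [ 0.    -0.001 -1.   ] q [ 0.27  0.71 -0.58  1.85  0.55  0.75  0.31] w 33.0 ff 60.0 F [-0.2 -3.6  4.5] M [-0.849 -0.006 -0.017]
units (current axes) [-0.001  0.001  0.016] turn -3.98
```

Call:
carry_out:
  deltas:
    - {"turn":0.3,"xyz":[0,0,0],"fingers":28}
    - {"turn":0.3,"xyz":[0,0,0],"fingers":28}
    - {"turn":0.3,"xyz":[0,0,0],"fingers":28}
    - {"turn":0.3,"xyz":[0,0,0],"fingers":28}

```text
time: 21.1
tool_pos: [561.3, 45.1, 88.3]
tool_rot: [0.396, 0.918, -0.0, 0.0]
force: [0.7, -4.9, 4.9]
grip_width: 32.8
finger_force: 60.0
```

```bash
python3 g.py 561.3 45 88 85
python3 - <<'E'
from m import *
z=np.load("side3.npz")
im,d=snapshot("side");print(observe()["moment"]); np.savez("side4.npz",im=im,d=d)
o=np.array([543.6,106.2,0]); a=np.radians(16.4); U=np.array([[np.cos(a),np.sin(a),0],[-np.sin(a),np.cos(a),0],[0,0,1]])
for im,d in((z["im"],z["d"]),(im,d)):
    hsv=cv2.cvtColor(im,cv2.COLOR_RGB2HSV).astype(int);H,S,V=[hsv[...,i] for i in range(3)];P=cloud("side",d)
    L=(P-o)@U.T
    br=(H>12)&(H<25)&(S>100)&(abs(L[...,0])<16)&(L[...,1]>0)&(L[...,1]<50)&(L[...,2]>28)&(L[...,2]<56)
    print("jaw",br.sum(),np.nanpercentile(L[br],[2,25,50,75,98],axis=0).round(1).tolist())
cv2.imwrite("pics/side4.png",cv2.resize(im[220:400,170:350,::-1],None,fx=3.3,fy=3.3,interpolation=3))
E
```

```text
t 21.1 p [561.3  45.1  88.3] yang 43.4 tilt [ 0.001 -0.001 -1.   ] q [ 0.25  0.69 -0.54  1.85  0.52  0.74  0.17] w 32.8 ff 60.0 F [ 0.7 -4.9  4.9] M [-1.127 -0.043  0.299]
units (current axes) [-0.002 -0.005  0.015] turn -5.204
[-1.11163173 -0.05159939  0.16086195]
jaw 154 [[-10.3, 11.0, 32.7], [-9.3, 20.0, 43.1], [-6.6, 22.7, 50.4], [2.7, 25.7, 51.3], [12.8, 27.8, 52.3]]
jaw 86 [[-10.5, 19.8, 32.9], [-9.6, 24.2, 41.5], [-8.9, 25.8, 49.7], [0.6, 27.7, 51.5], [11.7, 31.1, 52.2]]
```

View pics/side4.png

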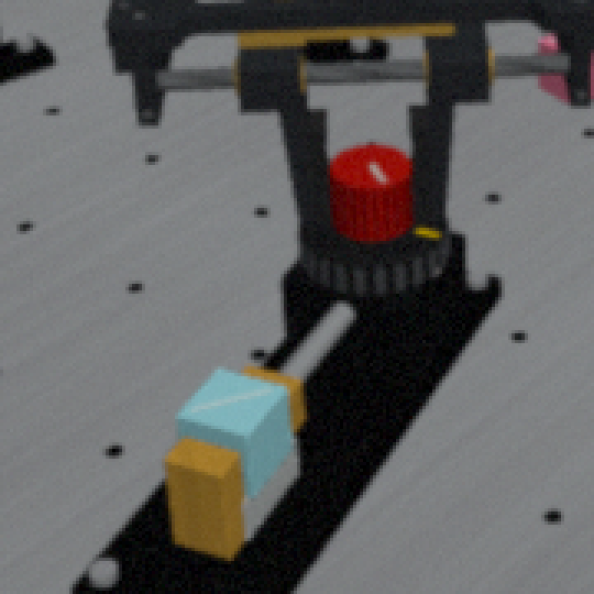

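The knob mark rotated, the yellow ring mark stayed put, and the jaw advanced about 5 mm. Torque while moving is about 0.30. I go on with readings taken in motion.

Call:
carry_out:
  deltas:
    - {"turn":0.3,"xyz":[0,0,0],"fingers":28}
    - {"turn":0.3,"xyz":[0,0,0],"fingers":28}
    - {"turn":0.3,"xyz":[0,0,0],"fingers":28}
    - {"turn":0.3,"xyz":[0,0,0],"fingers":28}

```text
time: 21.65
tool_pos: [561.4, 45.1, 88.3]
tool_rot: [0.471, 0.882, -0.0, 0.0]
force: [0.8, -4.3, 4.3]
grip_width: 33.0
finger_force: 60.0
```

```bash
python3 g.py 561.3 45 88 85
```

```text
t 21.65 p [561.4  45.1  88.3] yang 33.8 tilt [ 0.001 -0.    -1.   ] q [ 0.22  0.68 -0.5   1.85  0.48  0.73  0.03] w 33.0 ff 60.0 F [ 0.8 -4.3  4.3] M [-1.066 -0.115  0.225]
units (current axes) [-0.002 -0.008  0.015] turn -6.4
```

Call:
carry_out:
  deltas:
    - {"turn":0.3,"xyz":[0,0,0],"fingers":28}
    - {"turn":0.3,"xyz":[0,0,0],"fingers":28}
    - {"turn":0.3,"xyz":[0,0,0],"fingers":28}
    - {"turn":0.3,"xyz":[0,0,0],"fingers":28}

```text
time: 22.15
tool_pos: [561.5, 45.2, 88.3]
tool_rot: [0.543, 0.84, 0.0, 0.0]
force: [1.0, -4.6, 5.1]
grip_width: 33.0
finger_force: 60.0
```

```bash
python3 g.py 561.3 45 88 85
```

```text
t 22.15 p [561.5  45.2  88.3] yang 24.2 tilt [ 0.001 -0.    -1.   ] q [ 0.19  0.68 -0.46  1.86  0.44  0.71 -0.11] w 33.0 ff 60.0 F [ 1.  -4.6  5.1] M [-1.128 -0.137  0.237]
units (current axes) [-0.006 -0.012  0.014] turn -7.603
```

Call:
carry_out:
  deltas:
    - {"turn":0.3,"xyz":[0,0,0],"fingers":28}
    - {"turn":0.3,"xyz":[0,0,0],"fingers":28}
    - {"turn":0.3,"xyz":[0,0,0],"fingers":28}
    - {"turn":0.3,"xyz":[0,0,0],"fingers":28}

```text
time: 22.65
tool_pos: [561.6, 45.2, 88.3]
tool_rot: [0.612, 0.791, 0.0, 0.0]
force: [2.1, -4.9, 5.2]
grip_width: 33.0
finger_force: 60.0
```

```bash
python3 g.py 561.3 45 88 85
```

```text
t 22.65 p [561.6  45.2  88.3] yang 14.6 tilt [ 0.001 -0.    -1.   ] q [ 0.16  0.67 -0.42  1.86  0.41  0.7  -0.25] w 33.0 ff 60.0 F [ 2.1 -4.9  5.2] M [-1.111 -0.2    0.26 ]
units (current axes) [-0.005 -0.016  0.014] turn -8.804
```

Call:
carry_out:
  deltas:
    - {"turn":0.3,"xyz":[0,0,0],"fingers":28}
    - {"turn":0.3,"xyz":[0,0,0],"fingers":28}

```text
time: 22.9
tool_pos: [561.6, 45.2, 88.3]
tool_rot: [0.644, 0.765, 0.0, 0.0]
force: [1.5, -5.5, 4.9]
grip_width: 32.9
finger_force: 60.0
```

```bash
python3 g.py 561.3 45 88 85
```

```text
t 22.9 p [561.6  45.2  88.3] yang 9.8 tilt [ 0.001 -0.    -1.   ] q [ 0.14  0.66 -0.4   1.86  0.39  0.7  -0.31] w 32.9 ff 60.0 F [ 1.5 -5.5  4.9] M [-1.096 -0.286  0.278]
units (current axes) [-0.008 -0.015  0.014] turn -9.404
```

Call:
carry_out:
  deltas:
    - {"turn":0.3,"xyz":[0,0,0],"fingers":28}
    - {"turn":0.3,"xyz":[0,0,0],"fingers":28}

```text
time: 23.15
tool_pos: [561.6, 45.3, 88.3]
tool_rot: [0.676, 0.737, 0.0, 0.001]
force: [1.3, -5.2, 5.1]
grip_width: 32.6
finger_force: 60.0
```

```bash
python3 g.py 561.3 45 88 85
```

```text
t 23.15 p [561.6  45.3  88.3] yang 5.0 tilt [ 0.001 -0.    -1.   ] q [ 0.13  0.66 -0.38  1.86  0.37  0.69 -0.38] w 32.6 ff 60.0 F [ 1.3 -5.2  5.1] M [-1.071 -0.195  0.256]
units (current axes) [-0.011 -0.018  0.015] turn -10.004
```

Call:
carry_out:
  deltas:
    - {"turn":0.3,"xyz":[0,0,0],"fingers":28}
    - {"turn":0.3,"xyz":[0,0,0],"fingers":28}

```text
time: 23.4
tool_pos: [561.7, 45.2, 88.3]
tool_rot: [0.706, 0.708, 0.0, 0.001]
force: [1.6, -4.4, 4.9]
grip_width: 32.1
finger_force: 60.0
```

```bash
python3 g.py 561.3 45 88 85
```

```text
t 23.4 p [561.7  45.2  88.3] yang 0.2 tilt [ 0.001 -0.    -1.   ] q [ 0.11  0.66 -0.36  1.86  0.35  0.69 -0.45] w 32.1 ff 60.0 F [ 1.6 -4.4  4.9] M [-1.029 -0.214  0.235]
units (current axes) [-0.012 -0.02   0.015] turn -10.604
```

Call:
carry_out:
  deltas:
    - {"turn":0.3,"xyz":[0,0,0],"fingers":28}
    - {"turn":0.3,"xyz":[0,0,0],"fingers":28}

```text
time: 23.65
tool_pos: [561.7, 45.2, 88.3]
tool_rot: [0.735, 0.678, 0.0, 0.001]
force: [2.4, -4.4, 4.3]
grip_width: 32.8
finger_force: 60.0
```

```bash
python3 g.py 561.3 45 88 85
```

```text
t 23.65 p [561.7  45.2  88.3] yang -4.6 tilt [ 0.001 -0.    -1.   ] q [ 0.1   0.65 -0.34  1.86  0.33  0.68 -0.52] w 32.8 ff 60.0 F [ 2.4 -4.4  4.3] M [-1.032 -0.277  0.261]
units (current axes) [-0.012 -0.021  0.015] turn -11.204
```

Call:
carry_out:
  deltas:
    - {"turn":0.3,"xyz":[0,0,0],"fingers":28}
    - {"turn":0.3,"xyz":[0,0,0],"fingers":28}

```text
time: 23.9
tool_pos: [561.8, 45.2, 88.3]
tool_rot: [0.763, 0.647, 0.001, 0.001]
force: [2.0, -5.9, 4.3]
grip_width: 32.6
finger_force: 60.0
```

```bash
python3 g.py 561.3 45 88 85
```

```text
t 23.9 p [561.8  45.2  88.3] yang -9.4 tilt [ 0.002 -0.    -1.   ] q [ 0.08  0.65 -0.32  1.86  0.31  0.68 -0.59] w 32.6 ff 60.0 F [ 2.  -5.9  4.3] M [-1.047 -0.23   0.288]
units (current axes) [-0.014 -0.021  0.015] turn 10.696
```

Call:
carry_out:
  deltas:
    - {"turn":0.3,"xyz":[0,0,0],"fingers":28}
    - {"turn":0.3,"xyz":[0,0,0],"fingers":28}

```text
time: 24.15
tool_pos: [561.8, 45.2, 88.3]
tool_rot: [0.789, 0.614, 0.001, 0.001]
force: [2.1, -4.1, 5.0]
grip_width: 32.6
finger_force: 60.0
```

```bash
python3 g.py 561.3 45 88 85
```

```text
t 24.15 p [561.8  45.2  88.3] yang -14.2 tilt [ 0.002 -0.    -1.   ] q [ 0.07  0.65 -0.3   1.86  0.29  0.67 -0.65] w 32.6 ff 60.0 F [ 2.1 -4.1  5. ] M [-1.073 -0.312  0.325]
units (current axes) [-0.016 -0.023  0.015] turn 10.097
```

Call:
carry_out:
  deltas:
    - {"turn":0.3,"xyz":[0,0,0],"fingers":28}
    - {"turn":0.3,"xyz":[0,0,0],"fingers":28}

```text
time: 24.4
tool_pos: [561.9, 45.2, 88.3]
tool_rot: [0.814, 0.581, 0.001, 0.001]
force: [2.3, -4.9, 4.7]
grip_width: 32.5
finger_force: 60.0
```

```bash
python3 g.py 561.3 45 88 85
```

```text
t 24.4 p [561.9  45.2  88.3] yang -19.0 tilt [ 0.002 -0.    -1.   ] q [ 0.05  0.64 -0.28  1.86  0.27  0.67 -0.72] w 32.5 ff 60.0 F [ 2.3 -4.9  4.7] M [-1.054 -0.272  0.319]
units (current axes) [-0.019 -0.023  0.016] turn 9.497
```

Call:
carry_out:
  deltas:
    - {"turn":0.3,"xyz":[0,0,0],"fingers":28}
    - {"turn":0.3,"xyz":[0,0,0],"fingers":28}

```text
time: 24.65
tool_pos: [561.9, 45.2, 88.3]
tool_rot: [0.838, 0.546, 0.001, 0.001]
force: [1.7, -4.8, 3.6]
grip_width: 32.8
finger_force: 60.0
```

```bash
python3 g.py 561.3 45 88 85
```

```text
t 24.65 p [561.9  45.2  88.3] yang -23.8 tilt [ 0.002 -0.    -1.   ] q [ 0.03  0.64 -0.26  1.86  0.25  0.67 -0.79] w 32.8 ff 60.0 F [ 1.7 -4.8  3.6] M [-1.018 -0.281  0.381]
units (current axes) [-0.021 -0.023  0.015] turn 8.898
```

Call:
carry_out:
  deltas:
    - {"turn":0.2,"xyz":[0,0,0],"fingers":28}
    - {"turn":0.2,"xyz":[0,0,0],"fingers":28}

```text
time: 24.9
tool_pos: [562.0, 45.1, 88.3]
tool_rot: [0.853, 0.523, 0.001, 0.001]
force: [2.0, -4.8, 4.4]
grip_width: 32.7
finger_force: 60.0
```

```bash
python3 g.py 561.3 45 88 85
```

```text
t 24.9 p [562.   45.1  88.3] yang -27.0 tilt [ 0.002 -0.    -1.   ] q [ 0.02  0.64 -0.24  1.87  0.24  0.66 -0.83] w 32.7 ff 60.0 F [ 2.  -4.8  4.4] M [-1.003 -0.331  0.38 ]
units (current axes) [-0.021 -0.026  0.016] turn 8.501
```

Call:
carry_out:
  deltas:
    - {"turn":0.2,"xyz":[0,0,0],"fingers":28}
    - {"turn":0.2,"xyz":[0,0,0],"fingers":28}

```text
time: 25.15
tool_pos: [562.0, 45.2, 88.3]
tool_rot: [0.867, 0.499, 0.001, 0.001]
force: [1.6, -5.6, 4.1]
grip_width: 32.6
finger_force: 60.0
```

```bash
python3 g.py 561.3 45 88 85
python3 - <<'E'
import numpy as np
from scipy.optimize import least_squares as ls
from h import observe
a=np.array([43.4,33.8,24.2,14.6,9.8,5,.2,-4.6,-9.4,-14.2,-19,-23.8,-27]);m=np.array([.299,.225,.237,.26,.278,.256,.235,.261,.288,.325,.319,.381,.38])
o=observe();a=np.append(a,-30.2);m=np.append(m,o["moment"][2])
s=.007*49/57.296
for use in (slice(None),slice(1,None)):
    r=ls(lambda p:p[0]+s*np.maximum(0,p[1]-a[use])-m[use],[.25,-4]);J=r.jac;sd=np.std(r.fun)
    print(r.x,sd,"sd",np.sqrt(np.diag(np.linalg.inv(J.T@J)))*sd,"target",r.x[1]-27, "N at -30.2", 49/57.296*(r.x[1]+30.2))
E
```

```text
t 25.15 p [562.   45.2  88.3] yang -30.2 tilt [ 0.002 -0.    -1.   ] q [ 0.01  0.64 -0.23  1.87  0.22  0.66 -0.88] w 32.6 ff 60.0 F [ 1.6 -5.6  4.1] M [-1.072 -0.384  0.382]
units (current axes) [-0.024 -0.024  0.015] turn 8.102
[ 0.256375   -5.67033612] 0.01995124514256635 sd [0.00705383 1.79988021] target -32.670336115118126 N at -30.2 20.977965832854153
[ 0.2485     -4.09159338] 0.016329972455202874 sd [0.00666668 1.51761869] target -31.091593382263145 N at -30.2 22.328119314945297
```

Call:
carry_out:
  deltas:
    - {"turn":0.1,"xyz":[0,0,0],"fingers":28}
    - {"turn":0.1,"xyz":[0,0,0],"fingers":28}

```text
time: 25.4
tool_pos: [561.9, 45.1, 88.3]
tool_rot: [0.874, 0.487, 0.001, 0.001]
force: [2.3, -6.1, 4.4]
grip_width: 32.9
finger_force: 60.0
```

```bash
python3 g.py 561.3 45 88 85
```

```text
t 25.4 p [561.9  45.1  88.3] yang -31.8 tilt [ 0.002 -0.    -1.   ] q [ 0.01  0.64 -0.22  1.87  0.22  0.66 -0.9 ] w 32.9 ff 60.0 F [ 2.3 -6.1  4.4] M [-1.073 -0.396  0.417]
units (current axes) [-0.023 -0.024  0.014] turn 7.905
```

Call:
carry_out:
  deltas:
    - {"turn":0,"xyz":[0,0,0],"fingers":28}
    - {"turn":0,"xyz":[0,0,0],"fingers":60}
    - {"turn":0,"xyz":[0,0,0],"fingers":60}
    - {"turn":0,"xyz":[0,0,0],"fingers":60}
    - {"turn":0,"xyz":[0,0,0],"fingers":60}
    - {"turn":0,"xyz":[0,0,-0.4],"fingers":60}
    - {"turn":0,"xyz":[0,0,-0.8],"fingers":60}
    - {"turn":0,"xyz":[0,0,-1],"fingers":60}
    - {"turn":0,"xyz":[0,0,-1],"fingers":60}
    - {"turn":0,"xyz":[0,0,-1],"fingers":60}
    - {"turn":0,"xyz":[0,0,-1],"fingers":60}
    - {"turn":0,"xyz":[0,0,-1],"fingers":60}
    - {"turn":0,"xyz":[0,0,0],"fingers":60}
    - {"turn":0,"xyz":[0,0,0],"fingers":60}

```text
time: 27.15
tool_pos: [560.7, 45.4, 211.9]
tool_rot: [0.873, 0.487, -0.0, -0.0]
force: [0.1, -0.3, -0.6]
grip_width: 60.1
finger_force: 0.0
```

Run:
```python
from m import *
im,d=snapshot("side"); np.savez("side5.npz",im=im,d=d)
meas("side",dict(im=im,d=d))
cv2.imwrite("pics/side5.png",cv2.resize(im[220:400,170:350,::-1],None,fx=3.3,fy=3.3,interpolation=3))
```

```text
side cube top 484 ((528.123291015625, 159.77285766601562), (32.9725227355957, 34.7199592590332), 16.345827102661133) [528.29428011 159.59718497  59.96017849]
knob ((559.0396728515625, 46.66106414794922), 19.606428146362305) (560.4981079101562, 47.95153045654297)
brass 221 ((522.02978515625, 180.5001220703125), (26.037076950073242, 18.44957733154297), 12.415456771850586) [521.74013348 180.33269586  51.8297859 ]
plate ((543.1840209960938, 107.01780700683594), (71.33878326416016, 236.8203887939453), 16.281009674072266)
ped 1 ((525.046875, 134.5899658203125), (0.0, 0.0), 0.0)
yellow 29 [541.1812    37.106106]
```

View pics/side5.png

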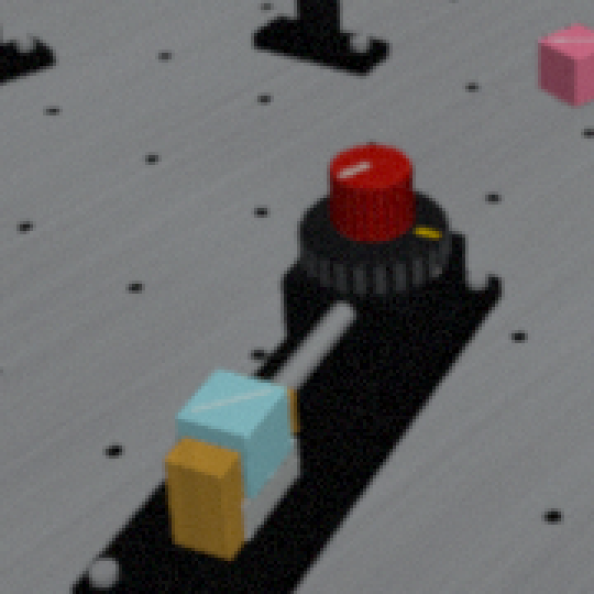

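The final view shows the cube held between both jaws (crop 235,430). The yellow ring mark is unmoved at (428,233), and the gripper is clear.

```bash
python3 -c "from cell import sign_off; print(sign_off())"
```

```text
the job is handed in; nothing more can be done
None
```

The cube stands on the pedestal, clamped against the fixed jaw at about 23 N, estimated from the knob torque and good to roughly 2 N. The outer ring and the other bench items were left alone, and the job was handed in at about 27 s.

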